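# Push a boxed spare down the stock lane

### The job

Push the cardboard carton lying in front of the stock lane down between the two aluminium guide rails until it rests up against the stop block at the lane's far end. The rails were glued on only a moment ago, so nothing, neither the carton nor the robot, may touch either of them; the carton may start out of line, so straighten and centre it before the mouth. Only push with the fingers, never lift or tip the carton, leave the spool, jar and screwdriver alone, and finish clear of everything.

Things in the scene. Friction and masses are not known exactly. Their poses are not given: they have to be found in the camera images.
- lane: Fixed lane: pale board 470 x 170 mm, 9 mm thick, flat on the bench, carrying two rails and a stop. Origin: middle of the lane's mouth, at the board's underside; x runs level down the lane to the stop, y to the left looking down it, z up. Board spans x -240 (bare apron, no rails) to +230 mm, y -85 to +85 mm, top at z 9 mm. Rails at x 0 to 220 mm, inner faces at y +60 and -60 mm.
- stop (a point): Middle of the stop block's face towards the mouth, at the board's top: 210 mm down the lane from the mouth. The block is grey plastic, 100 mm wide, 20 mm thick, 30 mm high, fixed between the rails' far ends. The carton is home when its front touches this face, its origin then 60 mm short of this point.
- rail_left: Left guide rail (lane y positive): aluminium bar 220 mm long, 8 mm wide, 25 mm high, fixed on the board. Its origin is at its mouth end, in the middle of its width, at the board's top; x along the rail down the lane. Must not be touched.
- rail_right: Right guide rail (lane y negative), the same bar, 8 mm wide, 220 mm long, 25 mm high; origin at its mouth end, middle of its width, at the board's top. Must not be touched.
- carton: Loose cardboard carton, paper tape along its top, 120 mm long (x), 90 mm wide (y), 45 mm high, 0.3 to 0.55 kg; friction on the board about 0.45 to 0.75. Origin: centre of its underside. Starts on the apron, front end (+x) roughly down the lane, 55 to 90 mm short of the mouth, up to 25 mm off the lane's middle, turned up to 0.2 rad. In line it has 15 mm free to each rail.
- spool: Bystander: small black filament spool lying flat, 100 mm across, 38 mm high, loose on the bench beside the board on its right side (lane y negative). Origin at the centre of its underside.
- jar: Bystander: small jar with black lid, 42 mm across, 60 mm high, loose on the bench beside the board on its right side (lane y negative). Origin at the centre of its underside.
- screwdriver: Bystander: screwdriver 150 mm long with black handle, 26 mm high, lying loose on the bench beside the board on its left side (lane y positive), roughly along it. Origin under its middle, x along it to the tip.

How it is judged:
By the outcome, as a careful person would: the job done as asked, in the order asked, and still so for the second after the job is handed in, with the robot touching nothing.
It also fails if it takes over 67 s, if anything falls off the work surface, if the arm or the gripper's body presses on something with over 40 N, if the wrist force passes 120 N, or if a joint passes its speed limit or range.

### The arm

A 7-joint arm with a two-finger parallel gripper is mounted at the origin on the work surface. World frame = base frame: x ahead of the robot, y to its left, z up, the work surface at z = 0. Lengths are in mm, angles in rad, forces in N, time in s.
With the tool pointing down it reaches from about 400 to 875 mm from the base axis. Payload 19.3 kg.
Tool frame: the origin (TCP) lies at the very end of the fingers, on their centre line; the grasp point (between the pads) lies 19 mm behind it (grip_point_offset is the z of the grasp point in the tool frame, in mm); z points along the fingers, x is the direction in which the jaws open and shut, and the axes are right-handed (so a half turn about z gives the same grasp; the last joint's range is limited). The gripper opens to 85 mm and grips with 20 to 120 N. Pads are 22 mm wide; open, the fingers measure 114 mm over their backs; the gripper's body (76 mm by 85 mm) begins 54 mm behind the grasp point. The pads swing forward as they close: fully open they stand 13 mm farther back than shut.
Start: joints at [-1.188, 0.521, -0.036, 1.599, 0.021, 1.021, -0.113], TCP at [273.445, 561.999, 231.291] pointing down, gripper open.
Joint ranges: [-2.91, 2.91], [-0.3, 2.13], [-1.5, 1.42], [0.17, 2.43], [-1.26, 4.41], [0.16, 1.93], [-2.52, 2.52]. Speed limits (rad/s): [1.89, 1.89, 2.39, 2.39, 3.01, 3.01, 3.01].

### API

Orientations are given as a 3x3 rotation matrix whose columns are the frame's x, y, z axes.
In Python, from workcell import movep, movel, goto_joints, open_gripper, clamp, wait, inverse_kinematics, read_state, camera, PlanningError, finish_job, grip_point_offset gives the robot as it stands. Calls block until the motion is done:
- movep(position, orientation): joint-space move of the TCP to a pose.
- movel(position, frame=None, max_speed=150, guard=None): straight line of the TCP; frame=None keeps the orientation; max_speed is the mean speed in mm/s. With guard (N) it stops when the force on the tool has changed by that much, and returns True; else False.
- goto_joints(angles): joint-space move.
- open_gripper() and clamp(): open the fingers fully, or close them until they stop; the grip force is fixed at half the most.
- wait(seconds).
- inverse_kinematics(position, orientation): joint angles nearest the present ones, or None.
- read_state(): the state.
- camera(name): name is "scene" or "top" or "wrist"; returns a dict with "image" (420x560x3 uint8, blue, green, red), "range_z" (420x560 float32, mm along the optical axis (not along the pixel's ray), 0 where there is no reading), "fx", "fy", "cx", "cy" (pixels), "cam_to_world" (4x4, takes a point from camera to world coordinates). Camera axes: x right, y up, looking along -z (the intrinsics and any distortion apply to the point x, -y, -z); pixel columns grow to the right and rows downward; lengths in mm; the calibration is good to about 2 mm. A picture is of the moment at which its call begins.
A pose or a line that the arm cannot do raises PlanningError and nothing moves.
- finish_job(): hands the job in, once; it reports no verdict.
The state is a dict: "time": time; "qpos": joint angles; "qvel": joint speeds; "joint_efforts": joint torques, N m; "eef_pos": TCP position; "tool_rot": TCP orientation; "ft_force": force on the tool from outside, world axes, zero at the start; "torque": the same for the moment, N m; "finger_gap": finger opening in mm.
Only numpy, scipy, OpenCV 4.12 (cv2) and the standard library are available. Lean on these libraries where they do the work, as an engineer would, in place of code of your own. Each camera call takes 0.05 s, during which the arm holds its last target. There are 200 camera calls.

## Working session

There is one attempt and no reset: what is moved stays moved. The work goes in short steps, each a Python script; the robot and the scene stay as the last script left them, time stands still between calls to the robot, and variables do not carry over. Pictures are saved under pics/ and viewed, about 8 in all and at most 12, crops included, and the job is handed in when it is done.

```bash
ls; mkdir -p pics; python3 - <<'E'
from workcell import *
import cv2,numpy as np
for n in("top","scene"):
    c=camera(n); cv2.imwrite(f"pics/{n}0.png",c["image"]); np.savez(f"{n}0.npz",**c)
    print(n,c["fx"],c["fy"],c["cx"],c["cy"],[k for k in c],np.round(c["cam_to_world"],3).tolist())
s=read_state(); print(s["time"],s["eef_pos"],s["finger_gap"],np.round(s["tool_rot"],2).tolist(),grip_point_offset)
E
```

```text
pics
top 455.59760149848773 455.59760149848773 280.9002360105458 211.66917626153526 ['image', 'range_z', 'fx', 'fy', 'cx', 'cy', 'cam_to_world'] [[0.015, 0.997, -0.082, 531.184], [-1.0, 0.015, 0.005, 85.506], [0.006, 0.082, 0.997, 715.303], [0.0, 0.0, 0.0, 1.0]]
scene 443.4766650533576 443.4766650533576 279.18049910522495 205.58760194584607 ['image', 'range_z', 'fx', 'fy', 'cx', 'cy', 'cam_to_world'] [[-0.629, -0.657, 0.417, 922.354], [0.778, -0.536, 0.328, 328.535], [0.008, 0.53, 0.848, 755.169], [0.0, 0.0, 0.0, 1.0]]
0.1 [273.37026478 561.72940084 230.80002929] 85.59915585387745 [[0.44, 0.9, -0.0], [0.9, -0.44, -0.0], [-0.0, 0.0, -1.0]] -18.700000000000003
```

View pics/top0.png

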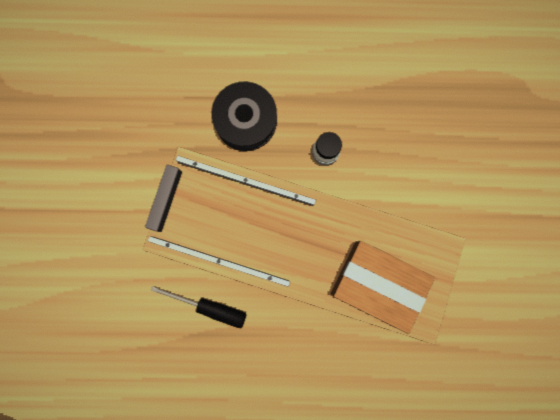

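View pics/scene0.png

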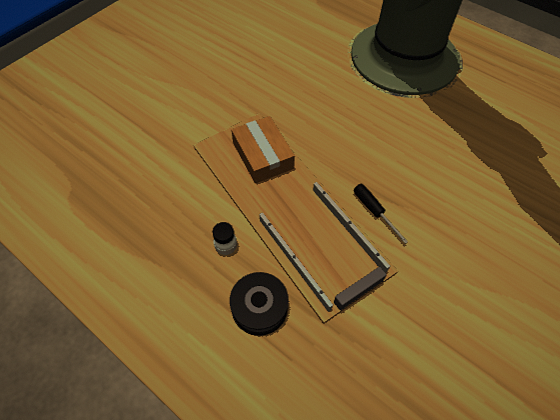

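The top view shows the lane running to the left: rail mouth ends at (315,203) and (289,284), stop face at about (172,200). The carton is at (383,287), turned about 0.1 rad and displaced toward the lane's left side. The screwdriver is at (200,307), the spool at (244,116) and the jar at (327,148). The scene view agrees.

```bash
cat > h.py <<'E'
from workcell import *
import cv2,numpy as np
def cast(c,uv,z):
    uv=np.asarray(uv,float).reshape(-1,2); T=c["cam_to_world"]
    d=np.c_[(uv[:,0]-c["cx"])/c["fx"],-(uv[:,1]-c["cy"])/c["fy"],-np.ones(len(uv))]@T[:3,:3].T
    return T[:3,3]+d*((z-T[2,3])/d[:,2])[:,None]
def heights(c):
    v,u=np.mgrid[:420,:560]; r=c["range_z"]; T=c["cam_to_world"]
    P=np.stack([(u-c["cx"])/c["fx"]*r,-(v-c["cy"])/c["fy"]*r,-r],-1)@T[:3,:3].T+T[:3,3]
    P[r==0]=np.nan; return P
def rect(c,mask,z):
    """min-area rectangle, world xy on plane z, of the largest blob: centre, long, short, angle of long axis"""
    n,l,s,_=cv2.connectedComponentsWithStats(mask.astype(np.uint8))
    k=1+np.argmax(s[1:,4]); cs,_=cv2.findContours((l==k).astype(np.uint8),cv2.RETR_EXTERNAL,cv2.CHAIN_APPROX_NONE)
    P=cast(c,cs[0].reshape(-1,2),z)[:,:2].astype(np.float32)
    ce,_,_=R=cv2.minAreaRect(P); b=cv2.boxPoints(R); e=b[1]-b[0],b[2]-b[1]
    L=sorted(e,key=np.linalg.norm); a=np.arctan2(L[1][1],L[1][0])
    return np.array(ce),np.linalg.norm(L[1]),np.linalg.norm(L[0]),a
E
python3 - <<'E'
from h import *
c=dict(np.load("top0.npz")); P=heights(c); z=P[...,2]
print("bench z",np.nanmedian(z[350:,50:150]),"board",np.nanmedian(z[225:245,230:300]),"carton",np.nanmedian(z[270:300,370:400]),"rail",z[203-5:203-0,300:306].round(0).tolist())
m=np.zeros((420,560),bool)
hs=cv2.cvtColor(c["image"],cv2.COLOR_BGR2HSV)
for n,(r0,r1,c0,c1),lo,zz in(("carton",(225,345,320,450),46,54),("L",(225,300,140,300),24,34),("R",(145,215,172,325),24,34),("stop",(160,238,135,186),30,39)):
    for meth in("z","col"):
        m=np.zeros((420,560),bool); s=np.s_[r0:r1,c0:c1]
        if meth=="z": m[s]=z[s]>lo
        elif n in"LR": m[s]=(hs[s][...,1]<60)&(hs[s][...,2]>120)
        else: continue
        print(n,meth,m.sum(),[np.round(q,3) for q in rect(c,m,zz)])
for n,uv,zz in(("spool",(244,116),38),("jar",(328,146),60),("sd",[(245,318),(152,288)],13)): print(n,cast(c,uv,zz).round(0).tolist())
E
```

```text
bench z 1.5301299109740398 board 10.545893511618146 carton 55.66640809279335 rail [[36.0, 35.0, 37.0, 36.0, 36.0, 36.0], [35.0, 37.0, 36.0, 36.0, 35.0, 35.0], [34.0, 37.0, 35.0, 35.0, 36.0, 34.0], [21.0, 22.0, 29.0, 32.0, 36.0, 36.0], [10.0, 12.0, 17.0, 20.0, 23.0, 28.0]]
carton z 5299 [array([480.395, -67.112]), np.float32(122.952), np.float32(89.832), np.float32(1.126)]
L z 936 [array([513.035, 174.246]), np.float32(219.869), np.float32(8.66), np.float32(1.275)]
L col 891 [array([496.555, 120.982]), np.float32(109.394), np.float32(8.132), np.float32(1.274)]
R z 1216 [array([634.563, 137.362]), np.float32(219.418), np.float32(9.51), np.float32(1.275)]
R col 760 [array([630.613, 121.734]), np.float32(189.175), np.float32(7.739), np.float32(1.275)]
stop z 1016 [array([605.628, 259.693]), np.float32(99.871), np.float32(22.383), np.float32(-0.296)]
spool [[732.0, 140.0, 38.0]]
jar [[683.0, 15.0, 60.0]]
sd [[427.0, 134.0, 13.0], [470.0, 276.0, 13.0]]
```

Sizes and gaps come out right: rails 220 mm long and 127 mm apart, carton 123×90 mm, heights good to 1.5 mm. The carton is at lane x −130, y +24, yaw −0.15. I'll push its left side with the open fingers, jaw axis along the lane, to straighten and centre it. Then I'll push from behind with the fingers shut.

```bash
cat >> h.py <<'E'
A=1.275; O=np.array([541.75,50.58]); D=np.array([np.cos(A),np.sin(A)]); N=np.array([-D[1],D[0]])
def W(x,y,z): return np.r_[O+x*D+y*N,z]
def tolane(p): q=np.asarray(p)[:2]-O; return q@D,q@N
def R(x): x=np.r_[x,0]; zz=np.array([0,0,-1.]); return np.c_[x,np.cross(zz,x),zz]
def carton(name=None):
    c=camera("top"); z=heights(c)[...,2]; m=np.zeros((420,560),bool)
    if name: cv2.imwrite(name,c["image"])
    h=cv2.cvtColor(c["image"],cv2.COLOR_BGR2HSV)
    m=(abs(z-55.6)<6); m[:140]=0; m=cv2.morphologyEx(m.astype(np.uint8),cv2.MORPH_OPEN,np.ones((5,5)))
    ce,L,S,a=rect(c,m,54); a=(a-A+np.pi/2)%np.pi-np.pi/2
    return np.round(tolane(ce),1),round(float(L)),round(float(S)),round(float(a),3)
def st(): s=read_state(); return round(s["time"],1),np.round(tolane(s["eef_pos"]),1),round(s["eef_pos"][2],1),np.round(s["ft_force"],1)
E
python3 - <<'E'
from h import *
for p in(W(-130,102,200),W(-130,102,24)): print(np.round(inverse_kinematics(p,R(D)),2), np.hypot(*p[:2]))
movep(W(-130,102,200),R(D)); print(st())
movel(W(-130,102,24),max_speed=120); print(st())
print(carton("pics/a.png"))
print(movel(W(-130,76,24),max_speed=40,guard=25),st())
print(carton("pics/b.png"))
E
```

```text
[-0.3   0.23  0.31  2.18 -0.1   0.74  1.35] 408.6646428476188
[-0.    0.59 -0.05  2.29  0.1   0.26  1.14] 408.6646428476188
(2.3, array([-129.4,  101.9]), np.float64(200.0), array([ 1. ,  0.4, -1.1]))
(3.9, array([-129.9,  101.7]), np.float64(24.4), array([-1.1,  0.3, -0.1]))
(array([-130.7,   24.4]), 122, 90, -0.149)
False (4.8, array([-129.9,   75.9]), np.float64(24.0), array([ 0.1, -0.4,  0.1]))
(array([-127.1,   16.3]), 122, 90, -0.052)
```

View pics/b.png

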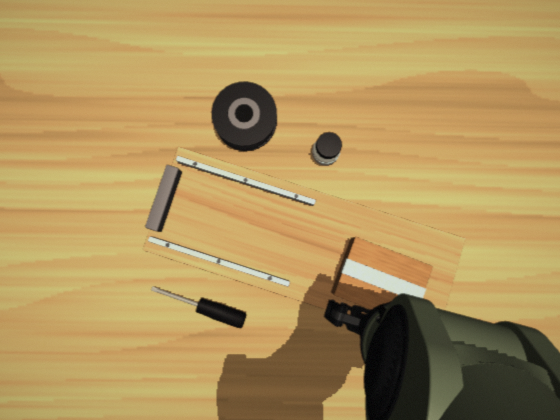

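The view shows the tool at the carton's left side (330,310), with the carton turning straight. Its left face puts the pad half-width at about 11.5 mm, so I'll continue.

```bash
python3 - <<'E'
from h import *
movel(W(-130,60,24),max_speed=30); print(st(),carton())
movel(W(-130,56.5,24),max_speed=20); print(st(),carton())
movel(W(-130,85,24),max_speed=80)
movel(W(-130,85,130),max_speed=150); clamp()
for s in(1,-1):
  for ax in(D*s,N*s):
    print(np.round(ax,2),[inverse_kinematics(p,R(ax)) is not None and np.round(inverse_kinematics(p,R(ax)),2).tolist() for p in(W(-225,0,30),W(80,0,30))])
movep(W(-225,15,130),R(D)); print(st(),carton("pics/c.png"))
E
```

```text
(5.5, array([-130. ,   59.8]), np.float64(24.0), array([ 0.4,  0.8, -1.1])) (array([-124. ,    2.8]), 121, 90, 0.002)
(5.9, array([-130. ,   56.3]), np.float64(24.0), array([-0.4, -0.6, -0.6])) (array([-124.1,   -0.2]), 121, 90, 0.009)
[0.29 0.96] [[0.07, 0.67, 0.2, 2.06, -0.3, 0.44, 1.77], [-0.47, 0.75, 0.2, 1.86, -0.26, 0.56, 1.18]]
[-0.96  0.29] [[0.7, 0.74, -0.66, 2.03, 0.77, 0.64, 2.36], [-0.23, 0.73, -0.13, 1.85, 0.16, 0.57, 2.38]]
[-0.29 -0.96] [[-0.39, 0.92, 0.9, 2.08, -1.14, 0.75, -0.6], [-0.92, 1.03, 0.97, 1.88, -1.12, 0.9, -1.23]]
[ 0.96 -0.29] [[-0.14, 0.73, 0.49, 2.07, -0.71, 0.51, 0.58], [-0.71, 0.84, 0.59, 1.87, -0.73, 0.66, 0.03]]
(8.6, array([-225.6,   15.1]), np.float64(129.8), array([-0.8, -0.4, -1.4])) (array([-124.6,    0. ]), 122, 90, 0.001)
```

View pics/c.png

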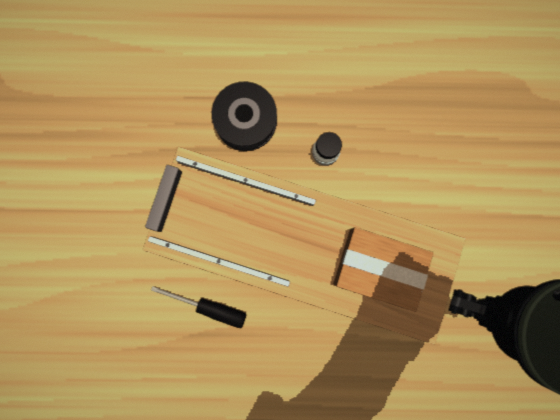

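The carton is centred (y 0.0, yaw 0.00) and the fingers are clear of it. Next is the push from behind, with the shut fingers set across the lane and a check at each stage.

```bash
python3 - <<'E'
from h import *
movep(W(-225,0,130),R(-N)); movel(W(-225,0,30),max_speed=120); print(st())
for x in(-185,-165,-145):
    movel(W(x,0,30),max_speed=40); print(st(),carton("pics/d.png"))
E
```

```text
(10.8, array([-225.1,   -0.3]), np.float64(30.5), array([ 1.3,  0.1, -0.7]))
(12.0, array([-185.,    0.]), np.float64(30.0), array([0.7, 0.8, 0.1])) (array([-113.6,   -0. ]), 123, 90, 0.001)
(12.7, array([-1.646e+02,  1.000e-01]), np.float64(30.0), array([0.6, 0.3, 0.7])) (array([-93.1,  -0.1]), 124, 90, 0.001)
(13.4, array([-1.446e+02,  1.000e-01]), np.float64(30.0), array([ 0. , -0.1, -0.2])) (array([-72.9,  -0.2]), 123, 90, 0.001)
```

View pics/d.png

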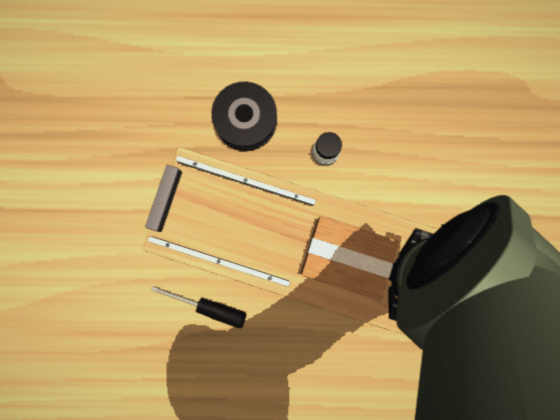

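The carton is going straight, its front at the mouth between (310,217) and (300,272). I'll carry on down the lane.

```bash
python3 - <<'E'
from h import *
for x in(-110,-75,-40,0,40,66):
    movel(W(x,0,30),max_speed=40); p=carton(); print(st(),p)
    if abs(p[0][1])>5 or abs(p[3])>.05: print("off"); break
else:
    print(movel(W(86,0,30),max_speed=15,guard=12),st(),carton("pics/e.png"))
E
```

```text
(14.5, array([-109.9,    0. ]), np.float64(30.0), array([ 0.4, -0.6, -0.1])) (array([-37.3,  -0.1]), 120, 90, -0.001)
(15.6, array([-74.9,   0. ]), np.float64(30.0), array([ 0.9,  0.5, -0.8])) (array([ 8.1, -0.2]), 99, 90, -0.001)
(16.6, array([-39.9,   0.1]), np.float64(30.0), array([ 0.3,  0. , -0.4])) (array([56.7, -0.1]), 90, 73, -1.57)
off
```

That stop was a false alarm. The arm hides the carton's rear, so the visible part is 90 mm across by 73 mm and the angle is off by exactly 90°. The lateral centre is still −0.1. I'll continue with the angle taken modulo 90°.

```bash
python3 - <<'E'
from h import *
for x in(0,40,66):
    movel(W(x,0,30),max_speed=40); p=carton(f"pics/e{x}.png"); print(st(),p)
    if abs(p[0][1])>5 or abs((p[3]+.785)%1.5708-.785)>.05: print("off"); break
else:
    print(movel(W(86,0,30),max_speed=15,guard=12),st(),carton("pics/e.png"))
    c=camera("scene"); cv2.imwrite("pics/es.png",c["image"])
E
```

```text
(17.8, array([0.1, 0.1]), np.float64(30.0), array([-0.5,  0.6, -0.8])) (array([116.,   0.]), 90, 33, 1.558)Traceback (most recent call last):
  File "<stdin>", line 3, in <module>
  File "h.py", line 28, in carton
    ce,L,S,a=rect(c,m,54); a=(a-A+np.pi/2)%np.pi-np.pi/2
             ~~~~^^^^^^^^
  File "h.py", line 14, in rect
    k=1+np.argmax(s[1:,4]); cs,_=cv2.findContours((l==k).astype(np.uint8),cv2.RETR_EXTERNAL,cv2.CHAIN_APPROX_NONE)
        ~~~~~~~~~^^^^^^^^^
    return _wrapfunc(a, 'argmax', axis=axis, out=out, **kwds)
    return bound(*args, **kwds)
ValueError: attempt to get argmax of an empty sequence
```

The top camera is now fully blocked by the arm, so I'm switching to the scene camera.

```bash
python3 - <<'E'
from h import *
print(st())
c=camera("scene"); cv2.imwrite("pics/f.png",cv2.resize(c["image"][130:340,150:430],None,fx=2.5,fy=2.5))
E
```

```text
(19.0, array([40.1,  0. ]), np.float64(30.0), array([-0.5,  0.9, -0.1]))
```

View pics/f.png

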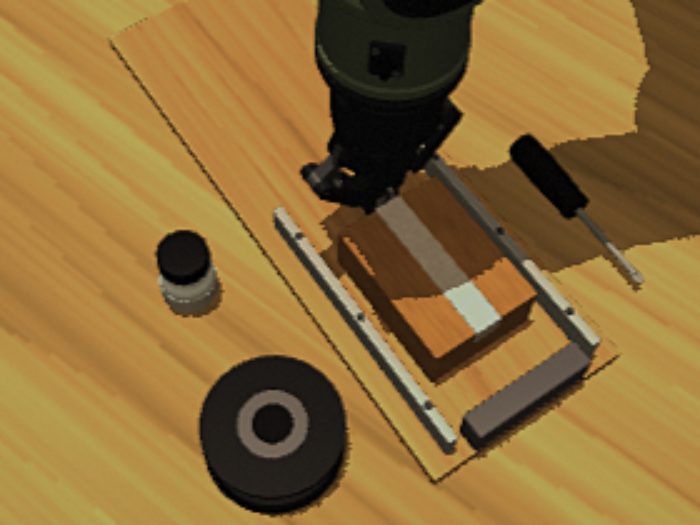

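The carton sits between the rails, in line, with gaps on both sides. Its front edge, crop (435,360) to (535,290), is short of the stop. Now the guarded push home.

```bash
python3 - <<'E'
from h import *
movel(W(68,0,30),max_speed=40); print(st())
print(movel(W(84,0,30),max_speed=15,guard=12),st())
c=camera("scene"); cv2.imwrite("pics/g.png",cv2.resize(c["image"][130:340,150:430],None,fx=2.5,fy=2.5))
E
```

```text
(19.9, array([68.3,  0.1]), np.float64(29.9), array([ 0.1,  0. , -0.2]))
True (20.7, array([78. ,  0.2]), np.float64(29.7), array([1.1, 0.7, 0.3]))
```

View pics/g.png

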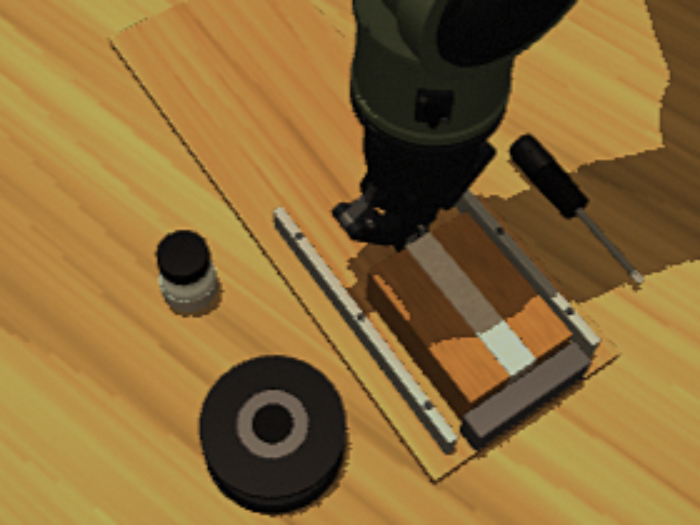

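The guard tripped at 78.0 against a predicted 78.4, and the front looks flush on the stop. I'll press once more gently to confirm, then retreat and measure.

```bash
python3 - <<'E'
from h import *
print(movel(W(82,0,30),max_speed=8,guard=15),st())
movel(W(40,0,30),max_speed=80); movel(W(40,0,150),max_speed=150)
movep(W(-225,15,180),R(D)); wait(.5); print(st(),carton("pics/h.png"))
c=camera("top"); P=heights(c); z=P[...,2]
for n,(r0,r1,c0,c1) in(("L",(225,300,140,300)),("R",(145,215,172,325))):
    m=np.zeros((420,560),bool); s=np.s_[r0:r1,c0:c1]; h=cv2.cvtColor(c["image"],cv2.COLOR_BGR2HSV)
    m[s]=(h[s][...,1]<60)&(h[s][...,2]>120); print(n,[np.round(q,3) for q in rect(c,m,34)])
E
```

```text
True (21.1, array([77.9,  0.5]), np.float64(29.3), array([ 0. , -0.2, -0.6]))
(24.8, array([-224.9,   15. ]), np.float64(180.0), array([-1.1,  1. ,  0.2])) (array([1.501e+02, 1.000e-01]), 122, 90, 0.0)
L [array([512.705, 173.82 ]), np.float32(219.899), np.float32(8.193), np.float32(1.275)]
R [array([635.056, 136.44 ]), np.float32(219.901), np.float32(7.762), np.float32(1.275)]
```

View pics/h.png

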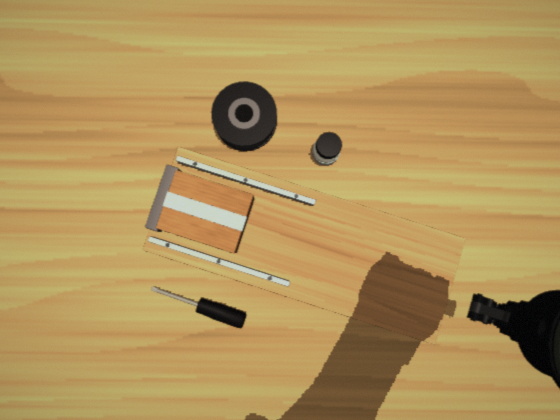

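The carton is flush on the stop at (175,205), clear of both rails. The bystanders haven't moved and the robot is clear of everything.

```bash
python3 -c "
from workcell import *
print(finish_job(), read_state()['time'])"
```

```text
the job is handed in; nothing more can be done
the job is handed in; nothing more can be done
```

The carton is home against the stop, and I handed the job in at about 25 s of the 67 s allowed. I pushed its left side with the open fingers to straighten and centre it on the apron. With the fingers shut, I then pushed it from behind down the lane until the force guard tripped at the stop; a second gentle press stopped at the same place.

- **Final pose:** the carton's origin is at lane x 150.1 mm (home is 150), y +0.1 mm, yaw 0.000. That leaves about 15 mm to each rail.
- **Surroundings:** the rails measure where they were to within 1 mm. The spool, jar and screwdriver look unmoved by eye. The robot finished behind the apron, with the fingertips at 180 mm and clear of everything.
- **Checks that failed:** inside the lane the arm blocked the top camera. That caused one false angle alarm (off by exactly 90°), and then no carton could be found in the top view. The last 40 mm or so were checked with the scene camera and the force guard.

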